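# Hang the socket driver between its neighbours

### The arm

A 6-joint arm with a two-finger parallel gripper is mounted at the origin on a cart in front of the work surface, level with it; the furniture and walls round the work are solid. World frame = base frame: x ahead of the robot, y to its left, z up, the work surface at z = 0. Lengths are in m, angles in rad, forces in N, time in s.
With the tool pointing down it reaches from about 0.35 to 0.95 m from the base axis. Payload 17.4 kg.
Tool frame: the origin (TCP) lies where the fingers leave the gripper's body, on its centre line; the fingertips stand 84 mm ahead of it and the grasp point (between the pads) lies 65 mm ahead of it; z points along the fingers, y is the direction in which the jaws open and shut (so a half turn about z gives the same grasp; the last joint's range is limited). The gripper opens to 93 mm and grips with 3 to 60 N. Pads are 15 mm wide; open, the fingers measure 128 mm over their backs; the gripper's body (75 mm by 188 mm) begins 65 mm behind the grasp point.
Start: joints at [1.265, 0.116, 1.442, -0, 1.584, -0.038], TCP at [0.179, 0.651, 0.303] pointing down, gripper open.
Joint ranges: [-2.83, 2.83], [-0.83, 2.19], [0.07, 2.5], [-1.14, 4.28], [0.01, 3], [-2.97, 2.97]. Speed limits (rad/s): [1.89, 1.89, 2.22, 3.14, 3.14, 3.14].

### API

Orientations are given as [roll, pitch, yaw] about the fixed x, y, z axes, in that order (R = Rz(yaw) Ry(pitch) Rx(roll)).
In Python, from workcell import manip gives the robot as it stands.
- The arm moves only by the tool carry_out, never from a script. Its argument "increments" is a list of rows, each an object with "grip": the opening, from 0 (shut) to 1 (fully open); "translation": the shift along the tool's x, y, z in m, a list of three; "turn": the turn, a rotation vector about the tool's x, y, z in degrees, a list of three. In form: [{"grip": grip, "translation": [x, y, z], "turn": [ax, ay, az]}, ...]. A call has 1 to 20 rows; each row shifts and turns the commanded pose from where the row before left it, along the tool's axes as they then stand; what a row does not reach is not made up. A row lasts 1/10 s, in which the tool goes at most 50 mm and 8.59 degrees, less where a joint would pass 70% of its speed; a pose out of reach is approached as far as the arm can. A call with a gripper value outside its range is refused whole. The fingers move at their own pace and stop on an object; "newtons" is the grip in N (left out, the last holds). Time passes only in rows, so rows that do not move let the fingers close. It gives the time, the measured TCP pose, the force and the opening at its end, in the units of the state.
- manip.get_state(): the state, without advancing time (a new reading comes with each control period).
- manip.capture(name): name is "scene" or "top" or "wrist"; returns the picture (400x640x3 uint8, red, green, blue); there is no depth.
- manip.calibration(name): a dict with "mtx" (3x3 intrinsics, pixels), "k1" (the pictures are not rectified: a ray, as slopes to the right and down, at radius r is drawn at 1 + k1 r^2 times it, then the intrinsics apply), "origin" and "attitude" of the camera in the world. Camera axes: x right, y down, z forward; pixel columns grow to the right and rows downward; lengths in m; the calibration is good to about 2 mm. A picture is of the moment at which its call begins: read the wrist's pose just before it. calibration takes no time and is no camera call; for the wrist camera it gives the pose at the moment of the call.
- manip.close_job(): hands the job in, once; it reports no verdict.
The state is a dict: "clock": time; "qpos": joint angles; "joint_vel": joint speeds; "tau": joint torques, N m; "tool_pos": TCP position; "tool_rot": TCP orientation; "wrist_force": force on the tool from outside, world axes, zero at the start; "wrist_torque": the same for the moment, N m; "finger_gap": finger opening in m.
Only numpy, scipy, OpenCV 4.12 (cv2) and the standard library are available. Lean on these libraries where they do the work, as an engineer would, in place of code of your own. Each camera call takes 0.05 s, during which the arm holds its last target. There are 200 camera calls.

### The job

Take the socket driver that stands in the wooden tool block and hang it on the one empty hook of the tool rack, between the other drivers, without knocking them or anything else over. Feed its shaft into the fork from the front with the collar just above the upturned tips, push it back gently against the hook's spring keeper until the collar is past the tips, set it down until the collar sits fully home on the fork, and let go; never force it.

Things in the scene. Friction and masses are not known exactly. Their poses are not given: they have to be found in the camera images.
- driver_grip (a point): Driver to hang (0.1-0.17 kg), upright in the block, collar on its top. Black round handle, 22 mm wide, 80 long; under it a flat steel collar, 24 mm wide, 6 thick; then an 8 mm shaft, 85 long, its last 22 mm an 11 mm socket. This point is on the axis at mid handle, 44 mm over the collar's underside, 129 mm over the tip, 42 mm under the handle's top; z up along the axis.
- block: Wooden tool block, fixed to the bench, 70x70x95 mm high, with one 18 mm hole through it from top to bottom in which the driver stands. Origin: centre of its underside, z up.
- rack: Tool rack, fixed to the bench: 110x250x10 mm base plate, two posts (tops 156 mm up) and an aluminium cross rail (top 153 mm up) with four steel hooks along the rack's y, 52 mm apart, that point to its -x, towards the robot. Origin: on the bench under the middle of the rail's front face; x points from the hooks back to the rail.
- hook_free: The empty hook, one of the middle two; a driver hangs 52 mm away on either side. Origin: its clamp on the rail's front face, midway across, level with the fork's seat surface, 150 mm over the bench; axes as the rack's. The fork's reach is set at random and not measured: the collar's centre, when home, is 39 to 73 mm in front (-x) of this origin. Load it with 30 N at most.
- fork_mid (a point): The empty hook's fork: flat, pointing to -x, two prongs 7 mm wide with a 13 mm slot for the shaft; their tips turn up 4 mm over the seat surface; in front of them, below seat level, lead-in rods flare out, ending 30 mm in front of the home collar's centre. This point is fixed to the clamp, at seat level, 56 mm in front of the hook's origin: the middle of the reaches, not the fork's true place.
- keeper_mid (a point): Spring keeper at the fork's back: black upright plate, 14 mm wide, 0.5 to 14.5 mm over the seat, met by the collar's rim when slid in 5 to 8 mm over the seat. Gives from 2 N, +0.8 N/mm; collar is past the tips after 3.5 mm (5 N), hard stop at 8 mm (8.4 N). Held back so, press down to the seat: its friction can hold the collar up. This point: 7 mm over the seat, 48 mm in front of the hook's origin.
- neighbour_1_grip (a point): Neighbour on the rack: a driver of the same make (22 mm handle, 24 mm collar, 74 mm handle length), hanging upright and loose in its own hook by its collar. This point lies on its axis, 44 mm above the underside of its collar (38 mm above the foot of the handle). Must not be knocked.
- neighbour_2_grip (a point): Neighbour on the rack: a driver of the same make (22 mm handle, 24 mm collar, 84 mm handle length), hanging upright and loose in its own hook by its collar. This point lies on its axis, 44 mm above the underside of its collar (38 mm above the foot of the handle). Must not be knocked.
- neighbour_4_grip (a point): Neighbour on the rack: a driver of the same make (22 mm handle, 24 mm collar, 78 mm handle length), hanging upright and loose in its own hook by its collar. This point lies on its axis, 44 mm above the underside of its collar (38 mm above the foot of the handle). Must not be knocked.
- pipette_bulb: Bystander: red rubber pipette bulb, 70 mm long, 49 mm high. Origin: centre of its underside.
- bottle_blue_cap: Bystander: clear glass bottle with blue cap, 68 mm wide, 135 mm high. Origin: centre of its underside.
- bottle_amber: Bystander: brown glass bottle with black cap, 64 mm wide, 118 mm high. Origin: centre of its underside.
- bottle_white: Bystander: whitish bottle with red cap, 58 mm wide, 105 mm high. Origin: centre of its underside.
- timer: Bystander: white bench timer, 37x64x60 mm high. Origin: centre of its underside.

How it is judged:
By the outcome, as a careful person would: the job done as asked, in the order asked, and still so for the second after the job is handed in, with the robot touching nothing.
It also fails if it takes over 72 s, if anything falls off the work surface, if the arm or the gripper's body presses on something with over 40 N, if the wrist force passes 120 N, or if a joint passes its speed limit or range.

## Working session

There is one attempt and no reset: what is moved stays moved. The work goes in short steps, Python scripts to look and compute and a tool call to move; the robot and the scene stay as the last step left them, time stands still between calls to the robot, and variables do not carry over. Pictures are saved under pics/ and viewed, about 8 in all and at most 12, crops included, and the job is handed in when it is done.

Besides the shell and the picture viewer there is one more tool, called after ">>>" by a JSON object that holds its "api" and its "payload", one argument or row to a line. carry_out: Moves the arm, as the interface text tells. Its arguments: {"type":"object","properties":{"increments":{"type":"array","items":{"type":"object","properties":{"grip":{"type":"number"},"translation":{"type":"array","items":{"type":"number"}},"turn":{"type":"array","items":{"type":"number"}}}}},"newtons":{"type":"number"}},"required":["increments"]}

```bash
mkdir -p pics; ls; python3 - <<'E'
from workcell import manip
import cv2
s=manip.get_state();print(s)
for n in("scene","top","wrist"):
    c=manip.calibration(n);print(n,c)
    cv2.imwrite(f"pics/{n}0.png",manip.capture(n)[:,:,::-1])
E
```

```text
pics
{'clock': 0.0, 'qpos': array([ 1.26519016e+00,  1.16492762e-01,  1.44228224e+00, -8.40322691e-07,
        1.58398084e+00, -3.77937261e-02]), 'joint_vel': array([-1.40524153e-03,  9.30390419e-04, -6.30264004e-04,  1.58439337e-04,
       -8.77105712e-04,  6.49888673e-05]), 'tau': array([-5.60548915e-05, -7.21276045e+01, -6.22616386e+01,  7.80268991e-02,
        2.35685584e-02, -9.89222553e-05]), 'tool_pos': array([0.1785925 , 0.65083369, 0.30199001]), 'tool_rot': array([-3.14043027e+00, -4.31107681e-05,  2.87378017e+00]), 'wrist_force': array([-0.96861604, -0.29427783,  0.15414468]), 'wrist_torque': array([ 0.03996694, -0.04663017,  0.05093071]), 'finger_gap': 0.09319854573905972}
scene {'mtx': array([[465.7686445 ,   0.        , 325.35363447],
       [  0.        , 465.7686445 , 200.60234108],
       [  0.        ,   0.        ,   1.        ]]), 'k1': -0.03444722006683862, 'origin': array([-0.02659006, -0.71110101,  0.86671968]), 'attitude': array([-2.29716276, -0.02190832, -0.80957935])}
top {'mtx': array([[460.64713569,   0.        , 317.97045967],
       [  0.        , 460.64713569, 204.91538382],
       [  0.        ,   0.        ,   1.        ]]), 'k1': -0.11434820123022536, 'origin': array([ 0.31797777, -0.16467289,  1.2898944 ]), 'attitude': array([-2.88937146e+00, -4.60885878e-04, -1.53590058e+00])}
wrist {'mtx': array([[326.10684944,   0.        , 325.16512943],
       [  0.        , 326.10684944, 201.64912336],
       [  0.        ,   0.        ,   1.        ]]), 'k1': -0.06627964268153476, 'origin': array([0.09696978, 0.67415891, 0.38524795]), 'attitude': array([2.83478472e+00, 1.17704723e-03, 1.30338213e+00])}
```

View pics/scene0.png

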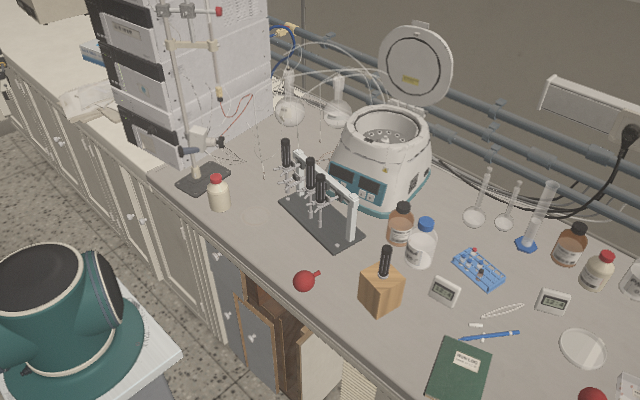

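View pics/top0.png

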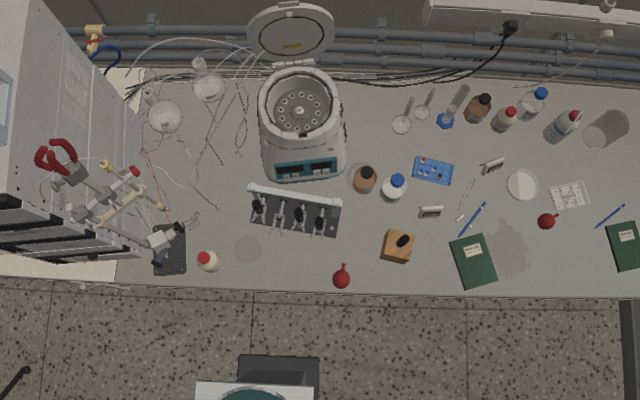

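The scene view shows the driver in the block at about (385,255) and the drivers on the rack at (286,150), (310,170) and (320,188). The top view shows the driver at (403,241) and the empty hook near (280,222). Next I'll enlarge these areas.

```bash
cat > h.py <<'E'
import numpy as np, cv2
from scipy.spatial.transform import Rotation as R
from workcell import manip
def cam(n): 
    c=manip.calibration(n); return c['mtx'],c['k1'],np.array(c['origin']),R.from_euler('xyz',c['attitude']).as_matrix()
def proj(c,P):
    K,k,o,A=c; q=(np.atleast_2d(P)-o)@A; s=q[:,:2]/q[:,2:]
    s=s*(1+k*(s**2).sum(1,keepdims=True)); return s*[K[0,0],K[1,1]]+K[:2,2]
def ray(c,uv):
    K,k,o,A=c
    p=cv2.undistortPoints(np.array([[uv]],float),K,np.array([k,0,0,0,0.]))[0,0]
    d=A@np.r_[p,1]; return o,d/np.linalg.norm(d)
def atz(c,uv,z):
    o,d=ray(c,uv); return o+d*(z-o[2])/d[2]
def tri(rs):
    M=sum(np.eye(3)-np.outer(d,d) for o,d in rs); b=sum((np.eye(3)-np.outer(d,d))@o for o,d in rs)
    p=np.linalg.solve(M,b); return p,[np.linalg.norm(np.cross(p-o,d))*1e3 for o,d in rs]
def crop(im,x0,y0,w,h,s):
    g=cv2.resize(im[y0:y0+h,x0:x0+w],None,fx=s,fy=s,interpolation=cv2.INTER_CUBIC)
    for x in range((x0+9)//10*10,x0+w,10): cv2.putText(g,str(x),((x-x0)*s,8),0,.3,(0,0,255)); g[::6,(x-x0)*s]=(0,255,255)
    for y in range((y0+9)//10*10,y0+h,10): cv2.putText(g,str(y),(0,(y-y0)*s+4),0,.3,(0,0,255)); g[(y-y0)*s,::6]=(0,255,255)
    return g
E
python3 - <<'E'
from h import *
t=cv2.imread('pics/top0.png');s=cv2.imread('pics/scene0.png')
a=crop(t,240,180,110,65,7); cv2.imwrite('pics/a.png',a)
b=crop(s,270,130,95,125,4);c=crop(s,350,238,70,85,5);d=crop(t,378,222,44,50,5)
W=np.zeros((600,800,3),np.uint8);W[:500,:380]=b;W[:425,390:740]=c[:, :350];W[350:600,580:800]=d
cv2.imwrite('pics/b.png',W)
E
```

```text
(no output)
```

View pics/a.png

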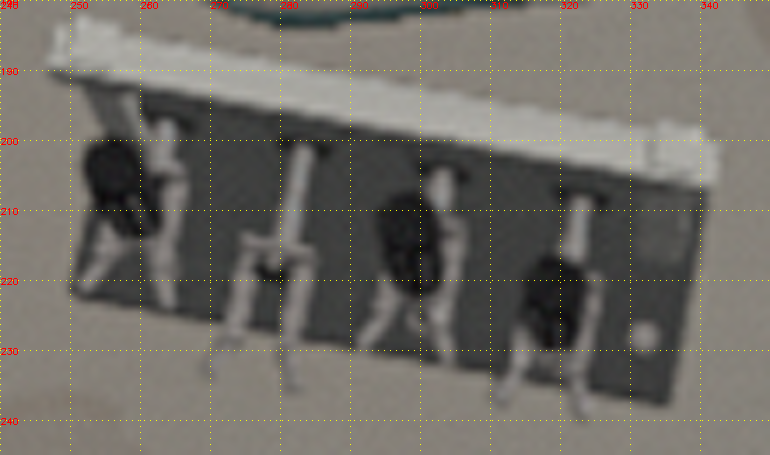

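View pics/b.png

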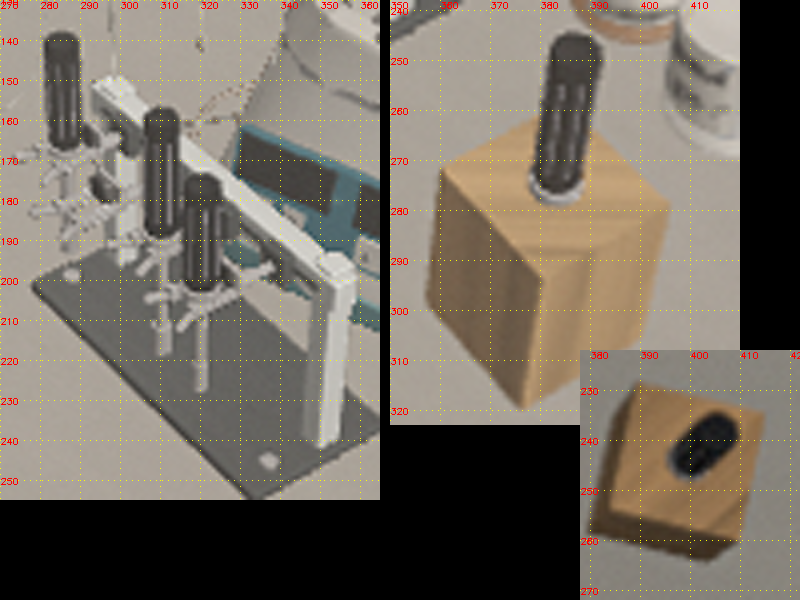

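The top crop shows the free hook: clamp about (283,201), cross-bar (279,214), keeper (279,218), prongs out to (273,226) and (282,227). Plate front corners are at (250,222) and (335.5,238). In the scene crop, the target handle top is at about (386,247) and its collar at about (381,276).

```bash
python3 - <<'E'
from h import *
T=cam('top');S=cam('scene')
np.set_printoptions(precision=4,suppress=True)
print('handle top',tri([ray(T,(406,237.5)),ray(S,(386.3,247.5))]))
print('handle foot',tri([ray(T,(398.5,244.8)),ray(S,(381.3,274.5))]))
print('blk corners z.095',[atz(T,p,.095) for p in((389,228),(413,234),(383,253.5),(408.5,260))],[atz(S,p,.095) for p in((360,271),(380,294),(404,279),(384.,260))])
L,Rr=atz(T,(250,222),.01),atz(T,(335.5,238),.01);print('plate front',L,Rr,np.linalg.norm(L-Rr))
L2,R2=atz(S,(278,201.5),.01),atz(S,(333,255),.01);print('plate scene',L2,R2,np.linalg.norm(L2-R2))
for n,p in dict(clamp=(283,202),bar=(279,214.5),keep=(279,218),pL=(273.3,226),pR=(282,227.5)).items(): print(n,atz(T,p,.15))
for n,(a,b) in dict(n4=((253.5,202),(285,139)),n2=((297,210),(310,158.5)),n1=((319.5,219),(321,175))).items(): print(n,tri([ray(T,a),ray(S,b)]))
E
```

```text
handle top (array([ 0.528 , -0.3734,  0.1805]), [np.float64(0.9358452269167139), np.float64(0.9358452269166821)])
handle foot (array([ 0.5257, -0.3708,  0.0953]), [np.float64(1.2189895621178435), np.float64(1.2189895621176627)])
blk corners z.095 [array([ 0.5691, -0.345 ,  0.095 ]), array([ 0.555 , -0.4089,  0.095 ]), array([ 0.5005, -0.3291,  0.095 ]), array([ 0.4854, -0.3962,  0.095 ])] [array([ 0.5025, -0.3328,  0.095 ]), array([ 0.485 , -0.4014,  0.095 ]), array([ 0.5512, -0.4133,  0.095 ]), array([ 0.5632, -0.3501,  0.095 ])]
plate front [0.5906 0.038  0.01  ] [ 0.5531 -0.2065  0.01  ] 0.2474131519122738
plate scene [0.5896 0.0304 0.01  ] [ 0.5527 -0.211   0.01  ] 0.24423021529100508
clamp [ 0.6161 -0.0652  0.15  ]
bar [ 0.5829 -0.0568  0.15  ]
keep [ 0.5738 -0.0573  0.15  ]
pL [ 0.5526 -0.044   0.15  ]
pR [ 0.5495 -0.0662  0.15  ]
n4 (array([ 0.594 , -0.0025,  0.2298]), [np.float64(1.4729838813367293), np.float64(1.4729838813366867)])
n2 (array([ 0.5759, -0.1071,  0.236 ]), [np.float64(0.6809989749025187), np.float64(0.6809989749023065)])
n1 (array([ 0.5573, -0.1606,  0.229 ]), [np.float64(0.24440700966161122), np.float64(0.2444070096617377)])
```

```bash
python3 - <<'E'
from h import *
T=cam('top');S=cam('scene')
np.set_printoptions(precision=3,suppress=True)
print('lid',tri([ray(T,(292,28)),ray(S,(416,62))]))
print('rim left',tri([ray(T,(258,108)),ray(S,(345,118))]))
print('rim right',tri([ray(T,(340,97)),ray(S,(429,118))]))
print('panel bot',[atz(T,p,.08) for p in((275,181),(341,178))])
print('panel UL',tri([ray(T,(275,165)),ray(S,(331,161))]))
print('stand hose',tri([ray(T,(160,238)),ray(S,(182,150))]),tri([ray(T,(135,172)),ray(S,(218,10))]))
print('bulb',atz(T,(341,279),.025),atz(T,(393,182),.135),atz(T,(364,175),.118))
E
```

```text
lid (array([ 1.017, -0.076,  0.317]), [np.float64(1.0040600268233306), np.float64(1.0040600268231676)])
rim left (array([0.86 , 0.021, 0.167]), [np.float64(10.757100508603338), np.float64(10.757100508603092)])
rim right (array([ 0.873, -0.21 ,  0.257]), [np.float64(13.054985957507343), np.float64(13.054985957507279)])
panel bot [array([ 0.693, -0.034,  0.08 ]), array([ 0.708, -0.215,  0.08 ])]
panel UL (array([ 0.73 , -0.034,  0.11 ]), [np.float64(0.14291268139939434), np.float64(0.14291268139952268)])
stand hose (array([0.492, 0.268, 0.118]), [np.float64(26.90645466233903), np.float64(26.90645466233899)]) (array([0.575, 0.182, 0.495]), [np.float64(1.0465253795542735), np.float64(1.046525379554282)])
bulb [ 0.437 -0.224  0.025] [ 0.685 -0.35   0.135] [ 0.707 -0.275  0.118]
```

>>> {"api": "carry_out", "payload": {
  "increments": [
    {"grip": 1,"translation": [-0.0229,-0.0315,-0.0044],"turn": [0,0,0]},
    {"grip": 1,"translation": [-0.0229,-0.0315,-0.0044],"turn": [0,0,0]},
    {"grip": 1,"translation": [-0.0229,-0.0315,-0.0044],"turn": [0,0,0]},
    {"grip": 1,"translation": [-0.0229,-0.0315,-0.0044],"turn": [0,0,0]},
    {"grip": 1,"translation": [-0.0229,-0.0315,-0.0044],"turn": [0,0,0]},
    {"grip": 1,"translation": [-0.0229,-0.0315,-0.0044],"turn": [0,0,0]},
    {"grip": 1,"translation": [-0.0229,-0.0315,-0.0044],"turn": [0,0,0]},
    {"grip": 1,"translation": [-0.0229,-0.0315,-0.0044],"turn": [0,0,0]},
    {"grip": 1,"translation": [-0.0229,-0.0315,-0.0044],"turn": [0,0,0]},
    {"grip": 1,"translation": [-0.0229,-0.0315,-0.0044],"turn": [0,0,0]},
    {"grip": 1,"translation": [-0.0229,-0.0315,-0.0044],"turn": [0,0,0]}
  ]
}}

```text
clock: 1.25
tool_pos: [0.3299, 0.2486, 0.3513]
tool_rot: [3.141, 0.0, 2.874]
wrist_force: [1.0, -0.4, -0.8]
finger_gap: 0.0928
```

>>> {"api": "carry_out", "payload": {
  "increments": [
    {"grip": 1,"translation": [-0.0316,-0.027,0],"turn": [0,0,0]},
    {"grip": 1,"translation": [-0.0316,-0.027,0],"turn": [0,0,0]},
    {"grip": 1,"translation": [-0.0316,-0.027,0],"turn": [0,0,0]},
    {"grip": 1,"translation": [-0.0316,-0.027,0],"turn": [0,0,0]},
    {"grip": 1,"translation": [-0.0316,-0.027,0],"turn": [0,0,0]},
    {"grip": 1,"translation": [-0.0316,-0.027,0],"turn": [0,0,0]},
    {"grip": 1,"translation": [-0.0316,-0.027,0],"turn": [0,0,0]},
    {"grip": 1,"translation": [-0.0316,-0.027,0],"turn": [0,0,0]},
    {"grip": 1,"translation": [-0.0316,-0.027,0],"turn": [0,0,0]},
    {"grip": 1,"translation": [0,0,0],"turn": [0,0,8.34]},
    {"grip": 1,"translation": [0,0,0],"turn": [0,0,8.34]},
    {"grip": 1,"translation": [0,0,0],"turn": [0,0,8.34]},
    {"grip": 1,"translation": [0,0,0],"turn": [0,0,8.34]},
    {"grip": 1,"translation": [0,0,0],"turn": [0,0,8.34]},
    {"grip": 1,"translation": [0,0,0],"turn": [0,0,8.34]},
    {"grip": 1,"translation": [0,0,0],"turn": [0,0,8.34]},
    {"grip": 1,"translation": [0,0,0],"turn": [0,0,8.34]},
    {"grip": 1,"translation": [0,0,0],"turn": [0,0,8.34]},
    {"grip": 1,"translation": [0,0,0],"turn": [0,0,8.34]}
  ]
}}

```text
clock: 3.15
tool_pos: [0.5397, -0.0594, 0.351]
tool_rot: [-3.141, 0.0, 1.412]
wrist_force: [0.8, 0.2, -0.2]
finger_gap: 0.0931
```

```bash
cat > snap.py <<'E'
from h import *
import sys,pickle
n=sys.argv[1]; C=cam('wrist'); s=manip.get_state(); im=manip.capture('wrist')[:,:,::-1]
cv2.imwrite(f'pics/{n}.png',im); pickle.dump(C,open(f'{n}.pkl','wb'))
print(s['clock'],s['tool_pos'],s['tool_rot'],s['wrist_force'],s['finger_gap'])
x,y,w,h,k=map(int,sys.argv[2:7]); cv2.imwrite(f'pics/{n}c.png',crop(im.copy(),x,y,w,h,k))
E
python3 snap.py w1 120 0 400 300 2
```

```text
3.15 [ 0.53974927 -0.05943359  0.35095489] [-3.14125377e+00  1.08796570e-05  1.41218370e+00] [ 0.83972828  0.18898342 -0.18635904] 0.09313081156880645
```

View pics/w1c.png

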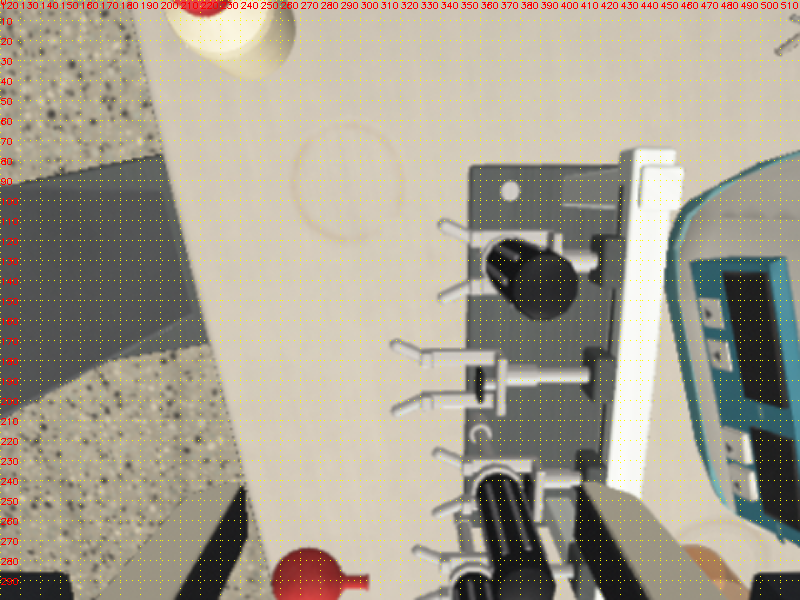

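The wrist view shows the free fork clearly. The prongs lie along v≈178.5 and 201, the upturned tips are near u≈332, and the rod ends are at (316,171) and (316,206). The keeper is at u≈359.5, v≈184–200, the cross-bar at u≈369 and the clamp at about (413,188).

```bash
cat > m1.py <<'E'
from h import *
import pickle
np.set_printoptions(precision=4,suppress=True)
C=pickle.load(open('w1.pkl','rb'))
pts=dict(rodL=(316,171.5,.14),rodR=(316,206,.14),tipL=(331.5,178.5,.154),tipR=(331.5,200.5,.154),barL=(371,180.5,.15),barR=(371,207.5,.15),
 pL=(350,178.5,.15),pR=(350,200.5,.15),keepT=(359.5,183,.157),keepB=(359.5,201,.157),stem1=(375,189,.15),stem2=(405,188,.15),clamp=(413,188,.15),
 pfl=(354.5,83,.01),rfT=(430.5,90,.153),rfB=(424.5,225,.153))
P={k:atz(C,v[:2],v[2]) for k,v in pts.items()}
y=-8.72*np.pi/180; ex=np.array([np.cos(y),np.sin(y)]);ey=np.array([-ex[1],ex[0]])
for k,p in P.items(): print(k,p,'rack x %.4f y %.4f'%(p[:2]@ex,p[:2]@ey))
d=P['rfT']-P['rfB'];print('rail yaw',np.degrees(np.arctan2(-d[0],d[1])))
E
python3 m1.py
```

```text
rodL [ 0.5346 -0.037   0.14  ] rack x 0.5341 y 0.0445
rodR [ 0.5291 -0.0699  0.14  ] rack x 0.5336 y 0.0111
tipL [ 0.548  -0.0424  0.154 ] rack x 0.5481 y 0.0412
tipR [ 0.5449 -0.0625  0.154 ] rack x 0.5480 y 0.0208
barL [ 0.5826 -0.0508  0.15  ] rack x 0.5836 y 0.0382
barR [ 0.5796 -0.0761  0.15  ] rack x 0.5845 y 0.0126
pL [ 0.5642 -0.046   0.15  ] rack x 0.5647 y 0.0401
pR [ 0.5614 -0.0664  0.15  ] rack x 0.5650 y 0.0195
keepT [ 0.5716 -0.0495  0.157 ] rack x 0.5725 y 0.0377
keepB [ 0.5695 -0.066   0.157 ] rack x 0.5729 y 0.0212
stem1 [ 0.5853 -0.0592  0.15  ] rack x 0.5875 y 0.0302
stem2 [ 0.6123 -0.0625  0.15  ] rack x 0.6147 y 0.0310
clamp [ 0.6195 -0.0637  0.15  ] rack x 0.6220 y 0.0310
pfl [0.5919 0.0383 0.01  ] rack x 0.5793 y 0.1276
rfT [0.6403 0.0189 0.153 ] rack x 0.6301 y 0.1158
rfB [ 0.6268 -0.1001  0.153 ] rack x 0.6347 y -0.0039
rail yaw -6.48998581379698
```

```bash
cat >> m1.py <<'E'
print('---')
g=cv2.GaussianBlur(cv2.imread('pics/w1.png',0),(3,3),0).astype(float)
def edge(rows,u0,u1,z,sg):
    Q=[]
    for v in rows:
        d=sg*np.gradient(g[v])[u0:u1]; i=d.argmax()
        if 0<i<len(d)-1: i=i+(d[i-1]-d[i+1])/(2*(d[i-1]-2*d[i]+d[i+1]))
        Q.append(atz(C,(u0+i,v),z)[:2])
    Q=np.array(Q); a,b=np.polyfit(Q[:,1],Q[:,0],1); r=Q[:,0]-a*Q[:,1]-b; k=abs(r)<.0015
    a,b=np.polyfit(Q[k,1],Q[k,0],1); print('yaw',-np.degrees(np.arctan(a)),k.sum(),len(k),'x(y=0) at',b)
rows=[*range(86,108),*range(152,172),*range(208,222)]
edge(rows,345,362,.01,-1)
edge(range(100,240),418,437,.153,1)
E
python3 m1.py | sed -n '/---/,$p'
```

```text
---
yaw -8.652736448594485 56 56 x(y=0) at 0.5851736224458269
yaw -8.606257504393291 140 140 x(y=0) at 0.6417347721918432
```

>>> {"api": "carry_out", "payload": {
  "increments": [
    {"grip": 1,"translation": [-0.0444,0.0053,0],"turn": [0,0,-0.46]},
    {"grip": 1,"translation": [-0.0444,0.0053,0],"turn": [0,0,0]},
    {"grip": 1,"translation": [-0.0444,0.0053,0],"turn": [0,0,0]},
    {"grip": 1,"translation": [-0.0444,0.0053,0],"turn": [0,0,0]},
    {"grip": 1,"translation": [-0.0444,0.0053,0],"turn": [0,0,0]},
    {"grip": 1,"translation": [-0.0444,0.0053,0],"turn": [0,0,0]},
    {"grip": 1,"translation": [-0.0444,0.0053,0],"turn": [0,0,0]},
    {"grip": 1,"translation": [0,0,0.0255],"turn": [0,0,0]},
    {"grip": 1,"translation": [0,0,0.0255],"turn": [0,0,0]},
    {"grip": 1,"translation": [0,0,0],"turn": [0,0,0]}
  ]
}}

```text
clock: 4.2
tool_pos: [0.5307, -0.3722, 0.2962]
tool_rot: [-3.137, -0.003, 1.428]
wrist_force: [-0.4, 0.2, -0.9]
finger_gap: 0.0933
```

```bash
python3 snap.py w2 190 80 270 200 3
```

```text
4.2 [ 0.53067671 -0.37224448  0.29616117] [-3.13670661e+00 -2.75256368e-03  1.42832560e+00] [-0.43721555  0.24647923 -0.90615512] 0.09326894428474465
```

View pics/w2c.png

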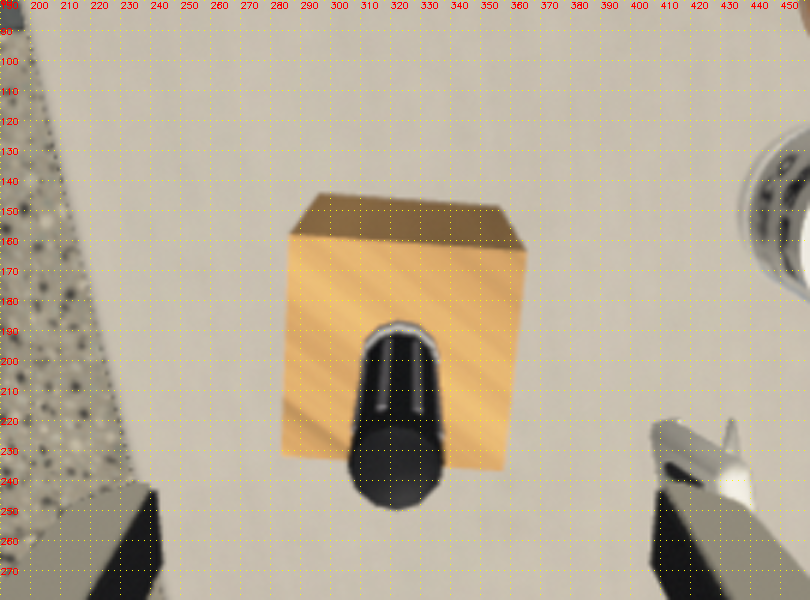

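The wrist view shows the handle's top disc centred at about (320,234.5), and the collar's far rim at about (323,187).

```bash
python3 - <<'E'
from h import *
import pickle
np.set_printoptions(precision=4,suppress=True)
C=pickle.load(open('w2.pkl','rb'))
t=atz(C,(319.8,234.5),.181);e=atz(C,(322.8,187.3),.101); print(t,e)
s=manip.get_state();print(s['tool_pos'],s['tool_rot'],s['clock'])
# finger tips midpoint check: where grasp point projects
Rm=R.from_euler('xyz',s['tool_rot']).as_matrix()
for d in(.065,.084): print(proj(C,s['tool_pos']+Rm@[0,0,d]))
ey=Rm[:,0];print('collar centre',e-.012*ey)
print('tool-frame offset top, collar',Rm.T@(t-s['tool_pos']),Rm.T@(e-.012*ey-s['tool_pos']))
E
```

```text
[ 0.5265 -0.3715  0.181 ] [ 0.5291 -0.3608  0.101 ]
[ 0.5311 -0.3722  0.2987] [-3.139  -0.0014  1.4282] 4.25
[[326.669  275.4861]]
[[326.5608 258.0916]]
collar centre [ 0.5274 -0.3727  0.101 ]
tool-frame offset top, collar [-0.0001 -0.0044  0.1177] [-0.0013 -0.003   0.1978]
```

>>> {"api": "carry_out", "payload": {
  "increments": [
    {"grip": 1,"translation": [-0.0007,-0.0037,0.02],"turn": [0,0,0]},
    {"grip": 1,"translation": [0,0,0.025],"turn": [0,0,0]},
    {"grip": 1,"translation": [0,0,0.025],"turn": [0,0,0]},
    {"grip": 1,"translation": [0,0,0.02],"turn": [0,0,0]},
    {"grip": 1,"translation": [0,0,0],"turn": [0,0,0]},
    {"grip": 1,"translation": [0,0,0],"turn": [0,0,0]},
    {"grip": 1,"translation": [0,0,0],"turn": [0,0,0]}
  ]
}}

```text
clock: 4.95
tool_pos: [0.5282, -0.3727, 0.2125]
tool_rot: [3.139, 0.001, 1.427]
wrist_force: [0.2, 0.5, 0.4]
finger_gap: 0.0933
```

>>> {"api": "carry_out", "payload": {
  "increments": [
    {"grip": 0.1,"translation": [0,0,0],"turn": [0,0,0]},
    {"grip": 0.1,"translation": [0,0,0],"turn": [0,0,0]},
    {"grip": 0.1,"translation": [0,0,0],"turn": [0,0,0]},
    {"grip": 0.1,"translation": [0,0,0],"turn": [0,0,0]},
    {"grip": 0.1,"translation": [0,0,0],"turn": [0,0,0]},
    {"grip": 0.1,"translation": [0,0,0],"turn": [0,0,0]},
    {"grip": 0.1,"translation": [0,0,0],"turn": [0,0,0]},
    {"grip": 0.1,"translation": [0,0,0],"turn": [0,0,0]},
    {"grip": 0.1,"translation": [0,0,0],"turn": [0,0,0]},
    {"grip": 0.1,"translation": [0,0,0],"turn": [0,0,0]}
  ],
  "newtons": 40
}}

```text
clock: 5.95
tool_pos: [0.5276, -0.3725, 0.2101]
tool_rot: [-3.142, -0.0, 1.426]
wrist_force: [-0.6, -0.2, 0.3]
finger_gap: 0.0219
```

>>> {"api": "carry_out", "payload": {
  "increments": [
    {"grip": 0.1,"translation": [0,0,-0.015],"turn": [0,0,0]},
    {"grip": 0.1,"translation": [0,0,-0.025],"turn": [0,0,0]},
    {"grip": 0.1,"translation": [0,0,-0.025],"turn": [0,0,0]},
    {"grip": 0.1,"translation": [0,0,-0.025],"turn": [0,0,0]},
    {"grip": 0.1,"translation": [0,0,-0.02],"turn": [0,0,0]},
    {"grip": 0.1,"translation": [0,0,0],"turn": [0,0,0]},
    {"grip": 0.1,"translation": [0.0192,-0.0357,0],"turn": [0,0,0]},
    {"grip": 0.1,"translation": [0.0192,-0.0357,0],"turn": [0,0,0]},
    {"grip": 0.1,"translation": [0.0192,-0.0357,0],"turn": [0,0,0]},
    {"grip": 0.1,"translation": [0.0313,-0.0046,0],"turn": [0,0,0]},
    {"grip": 0.1,"translation": [0.0313,-0.0046,0],"turn": [0,0,0]},
    {"grip": 0.1,"translation": [0.0313,-0.0046,0],"turn": [0,0,0]},
    {"grip": 0.1,"translation": [0.0313,-0.0046,0],"turn": [0,0,0]},
    {"grip": 0.1,"translation": [0.0313,-0.0046,0],"turn": [0,0,0]},
    {"grip": 0.1,"translation": [0.0313,-0.0046,0],"turn": [0,0,0]},
    {"grip": 0.1,"translation": [0.0313,-0.0046,0],"turn": [0,0,0]},
    {"grip": 0.1,"translation": [0.0313,-0.0046,0],"turn": [0,0,0]},
    {"grip": 0.1,"translation": [0,0,0],"turn": [0,0,0]},
    {"grip": 0.1,"translation": [0,0,0],"turn": [0,0,0]},
    {"grip": 0.1,"translation": [0,0,0],"turn": [0,0,0]}
  ]
}}

```text
clock: 7.95
tool_pos: [0.4296, -0.0475, 0.3197]
tool_rot: [-3.141, 0.0, 1.426]
wrist_force: [-0.4, 0.0, -1.9]
finger_gap: 0.0215
```

>>> {"api": "carry_out", "payload": {
  "increments": [
    {"grip": 0.1,"translation": [0,0,0.015],"turn": [0,0,0.33]},
    {"grip": 0.1,"translation": [0,0,0.015],"turn": [0,0,0]},
    {"grip": 0.1,"translation": [0,0,0.015],"turn": [0,0,0]},
    {"grip": 0.1,"translation": [0.0035,0.0216,0],"turn": [0,0,0]},
    {"grip": 0.1,"translation": [0.0035,0.0216,0],"turn": [0,0,0]},
    {"grip": 0.1,"translation": [0.0035,0.0216,0],"turn": [0,0,0]},
    {"grip": 0.1,"translation": [0,0,0],"turn": [0,0,0]},
    {"grip": 0.1,"translation": [0,0,0],"turn": [0,0,0]},
    {"grip": 0.1,"translation": [0,0,0],"turn": [0,0,0]},
    {"grip": 0.1,"translation": [0,0,0],"turn": [0,0,0]}
  ]
}}

```text
clock: 8.95
tool_pos: [0.4947, -0.0464, 0.2751]
tool_rot: [3.141, 0.0, 1.42]
wrist_force: [-0.1, -0.6, -1.0]
finger_gap: 0.0212
```

```bash
python3 snap.py w3 230 120 260 190 3
```

```text
8.95 [ 0.49472398 -0.04638624  0.27507412] [3.14140067e+00 1.48668926e-05 1.42024971e+00] [-0.09753674 -0.61884946 -1.0443155 ] 0.021182539640389235
```

View pics/w3c.png

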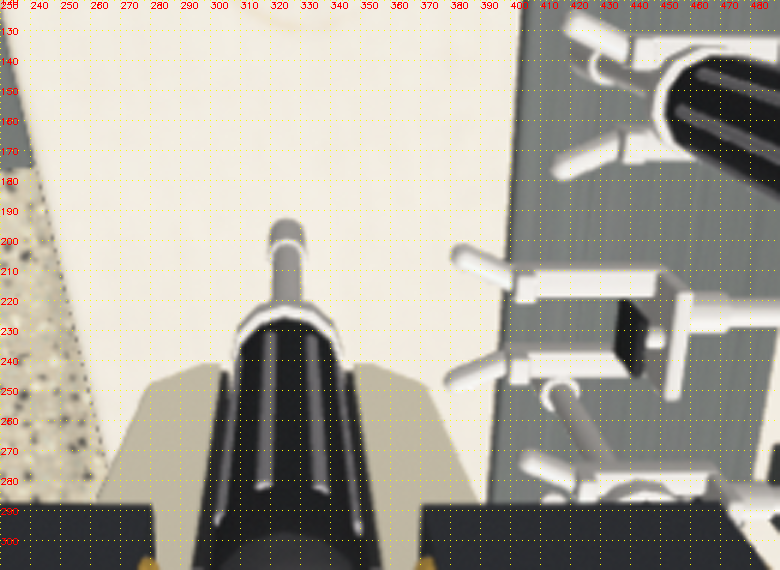

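The view shows the collar's far rim at about (322,221.5), the socket end at about (322,193), prong centrelines at v≈213.5 and 241, and the prong tips at u≈400. The keeper is at about (436,232), and the rod ends are at (382,204) and (379,247).

```bash
cat > m3.py <<'E'
from h import *
import pickle
np.set_printoptions(precision=4,suppress=True)
C=pickle.load(open('w3.pkl','rb')); tp=np.array([.49472,-.04639,.27507]); Rm=R.from_euler('xyz',[np.pi,0,1.42025]).as_matrix()
pts=dict(rodL=(382,204,.14),rodR=(379,247,.14),tipL=(400,214,.154),tipR=(400,241,.154),pL=(420,213.5,.15),pR=(420,241,.15),pL2=(445,213.5,.15),pR2=(437,241,.15),
 keepTop=(433.5,219,.1645),keepTopR=(433.5,236,.1645),keepBotR=(441,245.5,.1505),barL=(454,214,.15),barR=(452,249,.15),collar=(322,221.5,.163),sock=(322,193,.075),sockL=(316.3,200,.08),sockR=(328,200,.08))
for k,v in pts.items():
    q=Rm.T@(atz(C,v[:2],v[2])-tp); print(k,'tool x %.1f y %.1f z %.1f mm'%tuple(q*1e3))
print(proj(C,[tp+Rm@[0,0,.065],tp+Rm@[0,0,.115],tp+Rm@[.012,0,.112],tp+Rm@[.0055,0,.2]]))
E
python3 m3.py
```

```text
rodL tool x 14.5 y 39.9 z 135.1 mm
rodR tool x -18.8 y 39.5 z 135.1 mm
tipL tool x 12.1 y 49.8 z 121.1 mm
tipR tool x -7.6 y 51.2 z 121.1 mm
pL tool x 11.0 y 64.5 z 125.1 mm
pR tool x -9.5 y 66.3 z 125.1 mm
pL2 tool x 10.9 y 81.8 z 125.1 mm
pR2 tool x -9.6 y 78.5 z 125.1 mm
keepTop tool x 12.4 y 69.0 z 110.6 mm
keepTopR tool x 0.6 y 70.3 z 110.6 mm
keepBotR tool x -12.8 y 81.5 z 124.6 mm
barL tool x 10.6 y 88.1 z 125.1 mm
barR tool x -15.9 y 90.0 z 125.1 mm
collar tool x 10.2 y -2.2 z 112.1 mm
sock tool x 3.9 y -2.9 z 200.1 mm
sockL tool x -1.1 y -8.0 z 195.1 mm
sockR tool x -1.1 y 2.5 z 195.1 mm
[[325.6285 272.9769]
 [325.4291 234.3974]
 [325.4511 218.9231]
 [325.2396 191.35  ]]
```

```bash
python3 - <<'E'
import cv2
g=cv2.imread('pics/w3.png')
print(g[203:254,410:430].mean((1,2)).round().astype(int).tolist())
print(g[215:240,300:345:1].mean(2)[:, ::4].round().astype(int).tolist()[4:10])
print(g[196:200,305:340].mean((0,2)).round().astype(int).tolist())
print(g[216:230,319:325].mean((1,2)).round().astype(int).tolist())
E
```

```text
[125, 125, 125, 126, 135, 144, 160, 205, 232, 235, 235, 235, 237, 239, 239, 234, 153, 126, 124, 125, 124, 125, 124, 124, 124, 124, 124, 124, 124, 124, 126, 135, 143, 153, 193, 232, 235, 235, 236, 238, 240, 237, 217, 171, 174, 166, 159, 153, 151, 145, 144]
[[234, 233, 234, 235, 235, 171, 143, 147, 232, 237, 236, 235], [235, 233, 234, 234, 232, 149, 146, 145, 194, 237, 236, 235], [234, 234, 234, 234, 192, 141, 161, 150, 157, 235, 236, 235], [234, 234, 234, 234, 149, 153, 223, 180, 153, 218, 237, 236], [234, 235, 234, 232, 145, 209, 237, 229, 189, 179, 237, 235], [234, 234, 234, 217, 192, 234, 235, 237, 228, 159, 237, 235]]
[236, 236, 236, 236, 236, 235, 236, 236, 236, 236, 236, 236, 236, 232, 205, 146, 132, 139, 145, 151, 156, 154, 151, 148, 146, 154, 195, 232, 237, 237, 237, 237, 236, 236, 236]
[161, 161, 161, 156, 151, 150, 180, 221, 234, 214, 141, 66, 36, 33]
```

```bash
cat >> m3.py <<'E'
print('--')
for k,v in dict(coltop=(322,222.0,.166),colbot=(322,218.3,.160),pLa=(420,209.6,.15),pLb=(420,219.1,.15),pRa=(420,236.6,.15),pRb=(420,245.8,.15),sockend=(322,193,.075),
  shL=(320,214,.14)).items():
    q=Rm.T@(atz(C,v[:2],v[2])-tp); print(k,(q*1e3).round(1))
E
python3 m3.py | sed -n '/--/,$p'
python3 - <<'E'
import cv2
g=cv2.imread('pics/w3.png')
print(g[185:200,320:325].mean((1,2)).round().astype(int).tolist())
print(g[205:212,305:340].mean((0,2)).round().astype(int).tolist())
print(g[226:229,300:345].mean((0,2)).round().astype(int).tolist())
E
```

```text
--
coltop [ 11.   -2.2 109.1]
colbot [ 11.3  -2.2 115.1]
pLa [ 13.8  64.2 125.1]
pLb [  6.9  64.8 125.1]
pRa [ -6.1  66.  125.1]
pRb [-13.2  66.7 125.1]
sockend [  3.9  -2.9 200.1]
shL [  7.1  -3.8 135.1]
[235, 235, 235, 235, 235, 235, 234, 228, 196, 169, 152, 143, 141, 139, 146]
[235, 235, 235, 235, 235, 234, 234, 234, 235, 235, 235, 235, 235, 233, 227, 208, 140, 131, 137, 142, 146, 149, 150, 150, 156, 198, 232, 233, 236, 237, 237, 236, 236, 236, 236]
[235, 235, 235, 235, 234, 234, 234, 234, 230, 212, 183, 165, 176, 204, 224, 224, 196, 165, 154, 128, 98, 86, 68, 56, 48, 50, 58, 65, 74, 80, 94, 114, 131, 162, 198, 224, 229, 213, 190, 171, 173, 208, 233, 235, 235]
```

>>> {"api": "carry_out", "payload": {
  "increments": [
    {"grip": 0.1,"translation": [0.0013,0,0.0035],"turn": [0,0,0]},
    {"grip": 0.1,"translation": [0,0.01,0],"turn": [0,0,0]},
    {"grip": 0.1,"translation": [0,0.01,0],"turn": [0,0,0]},
    {"grip": 0.1,"translation": [0,0.01,0],"turn": [0,0,0]},
    {"grip": 0.1,"translation": [0,0.01,0],"turn": [0,0,0]},
    {"grip": 0.1,"translation": [0,0.005,0],"turn": [0,0,0]},
    {"grip": 0.1,"translation": [0,0.003,0],"turn": [0,0,0]},
    {"grip": 0.1,"translation": [0,0,0],"turn": [0,0,0]},
    {"grip": 0.1,"translation": [0,0,0],"turn": [0,0,0]},
    {"grip": 0.1,"translation": [0,0,0],"turn": [0,0,0]}
  ]
}}

```text
clock: 10.0
tool_pos: [0.5427, -0.0522, 0.2717]
tool_rot: [3.142, -0.0, 1.421]
wrist_force: [-0.1, -0.0, -2.2]
finger_gap: 0.0217
```

```bash
python3 snap.py w4 280 170 130 120 6
```

```text
10.0 [ 0.54268999 -0.05215242  0.27172164] [ 3.14150906e+00 -1.13700791e-05  1.42052461e+00] [-0.06019971 -0.00302013 -2.20259447] 0.02174398236344962
```

View pics/w4c.png

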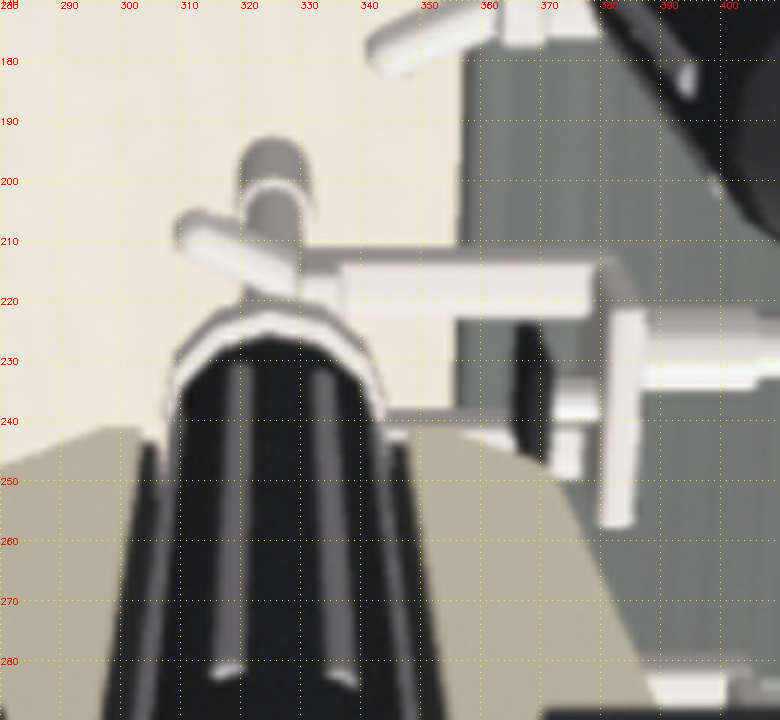

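The collar (far rim at about (325,222)) is now over the fork mouth, and the upper prong top spans v≈213.5–222.5. I'll check the centring and the remaining distance.

```bash
python3 - <<'E'
from h import *
import pickle
C=pickle.load(open('w4.pkl','rb')); tp=np.array([.54269,-.05215,.27172]); Rm=R.from_euler('xyz',[np.pi,0,1.4205]).as_matrix()
for k,v in dict(coltop=(325,221.8,.1626),pLa=(350,213.6,.15),pLb=(350,222.6,.15),tip=(329.5,216,.154),tipb=(335.5,216,.154),kt=(365.5,224,.1645),kb=(369.5,240,.1505),sock=(325,192.8,.0717),rod=(310,207,.14)).items():
    print(k,(Rm.T@(atz(C,v[:2],v[2])-tp)*1e3).round(1))
E
```

```text
coltop [ 11.1  -0.3 109.1]
pLa [ 12.1  16.4 121.7]
pLb [  5.7  16.6 121.7]
tip [ 11.8   2.7 117.7]
tipb [ 11.8   6.6 117.7]
kt [ 10.3  25.1 107.2]
kb [ -6.9  30.2 121.2]
sock [  4.1  -0.2 200. ]
rod [ 13.4 -10.7 131.7]
```

>>> {"api": "carry_out", "payload": {
  "increments": [
    {"grip": 0.1,"translation": [0,0.005,0],"turn": [0,0,0]},
    {"grip": 0.1,"translation": [0,0.005,0],"turn": [0,0,0]},
    {"grip": 0.1,"translation": [0,0.002,0],"turn": [0,0,0]},
    {"grip": 0.1,"translation": [0,0,0],"turn": [0,0,0]},
    {"grip": 0.1,"translation": [0,0,0],"turn": [0,0,0]}
  ]
}}

```text
clock: 10.55
tool_pos: [0.5548, -0.054, 0.2715]
tool_rot: [-3.141, -0.0, 1.42]
wrist_force: [-0.8, 0.7, -2.3]
finger_gap: 0.0214
```

>>> {"api": "carry_out", "payload": {
  "increments": [
    {"grip": 0.1,"translation": [0,0.001,0],"turn": [0,0,0]},
    {"grip": 0.1,"translation": [0,0.001,0],"turn": [0,0,0]},
    {"grip": 0.1,"translation": [0,0,0],"turn": [0,0,0]},
    {"grip": 0.1,"translation": [0,0,0],"turn": [0,0,0]}
  ]
}}

```text
clock: 10.95
tool_pos: [0.5568, -0.0543, 0.2717]
tool_rot: [-3.142, -0.0, 1.421]
wrist_force: [-0.0, 0.3, -1.0]
finger_gap: 0.0213
```

>>> {"api": "carry_out", "payload": {
  "increments": [
    {"grip": 0.1,"translation": [0,0.001,0],"turn": [0,0,0]},
    {"grip": 0.1,"translation": [0,0.001,0],"turn": [0,0,0]},
    {"grip": 0.1,"translation": [0,0,0],"turn": [0,0,0]},
    {"grip": 0.1,"translation": [0,0,0],"turn": [0,0,0]}
  ]
}}

```text
clock: 11.35
tool_pos: [0.5587, -0.0546, 0.2716]
tool_rot: [-3.141, -0.0, 1.42]
wrist_force: [-2.1, 0.5, -1.4]
finger_gap: 0.0215
```

>>> {"api": "carry_out", "payload": {
  "increments": [
    {"grip": 0.1,"translation": [0,0.001,0],"turn": [0,0,0]},
    {"grip": 0.1,"translation": [0,0.001,0],"turn": [0,0,0]},
    {"grip": 0.1,"translation": [0,0,0],"turn": [0,0,0]},
    {"grip": 0.1,"translation": [0,0,0],"turn": [0,0,0]}
  ]
}}

```text
clock: 11.75
tool_pos: [0.5607, -0.0549, 0.2716]
tool_rot: [-3.141, 0.0, 1.42]
wrist_force: [-5.0, 0.4, -0.6]
finger_gap: 0.0216
```

>>> {"api": "carry_out", "payload": {
  "increments": [
    {"grip": 0.1,"translation": [0,0.001,0],"turn": [0,0,0]},
    {"grip": 0.1,"translation": [0,0,0],"turn": [0,0,0]},
    {"grip": 0.1,"translation": [0,0,0],"turn": [0,0,0]},
    {"grip": 0.1,"translation": [0,0,0],"turn": [0,0,0]}
  ]
}}

```text
clock: 12.15
tool_pos: [0.5616, -0.0551, 0.2716]
tool_rot: [-3.141, 0.0, 1.42]
wrist_force: [-4.8, 0.7, -0.2]
finger_gap: 0.0217
```

```bash
cat > f.py <<'E'
from h import *
F=[];
for i in range(6): s=manip.get_state();F.append(s['wrist_force']); manip.capture('top')
print(np.mean(F,0).round(2),np.std(F,0).round(2),s['tool_pos'],s['clock'])
E
python3 f.py
```

```text
[-5.03  0.61 -0.34] [0.3  0.23 0.27] [ 0.56162966 -0.0550588   0.27160023] 12.4
```

>>> {"api": "carry_out", "payload": {
  "increments": [
    {"grip": 0.1,"translation": [0,0.001,0],"turn": [0,0,0]},
    {"grip": 0.1,"translation": [0,0,0],"turn": [0,0,0]},
    {"grip": 0.1,"translation": [0,0,0.001],"turn": [0,0,0]},
    {"grip": 0.1,"translation": [0,0,0.001],"turn": [0,0,0]},
    {"grip": 0.1,"translation": [0,0,0.001],"turn": [0,0,0]},
    {"grip": 0.1,"translation": [0,0,0],"turn": [0,0,0]},
    {"grip": 0.1,"translation": [0,0,0],"turn": [0,0,0]}
  ]
}}

```text
clock: 13.15
tool_pos: [0.5626, -0.0552, 0.2686]
tool_rot: [-3.141, -0.0, 1.42]
wrist_force: [-5.4, 0.4, -0.1]
finger_gap: 0.0215
```

>>> {"api": "carry_out", "payload": {
  "increments": [
    {"grip": 0.1,"translation": [0,0,0.001],"turn": [0,0,0]},
    {"grip": 0.1,"translation": [0,0,0],"turn": [0,0,0]},
    {"grip": 0.1,"translation": [0,0,0.001],"turn": [0,0,0]},
    {"grip": 0.1,"translation": [0,0,0],"turn": [0,0,0]},
    {"grip": 0.1,"translation": [0,0,0],"turn": [0,0,0]}
  ]
}}

```text
clock: 13.65
tool_pos: [0.5626, -0.0552, 0.2666]
tool_rot: [-3.141, 0.0, 1.42]
wrist_force: [-6.3, 0.7, -0.2]
finger_gap: 0.0214
```

>>> {"api": "carry_out", "payload": {
  "increments": [
    {"grip": 0.1,"translation": [0,0,0.001],"turn": [0,0,0]},
    {"grip": 0.1,"translation": [0,0,0],"turn": [0,0,0]},
    {"grip": 0.1,"translation": [0,0,0],"turn": [0,0,0]}
  ]
}}

```text
clock: 13.95
tool_pos: [0.5626, -0.0552, 0.2656]
tool_rot: [-3.141, 0.0, 1.42]
wrist_force: [-6.4, 1.7, 0.6]
finger_gap: 0.0215
```

>>> {"api": "carry_out", "payload": {
  "increments": [
    {"grip": 0.1,"translation": [0,0,0.0005],"turn": [0,0,0]},
    {"grip": 0.1,"translation": [0,0,0],"turn": [0,0,0]},
    {"grip": 0.1,"translation": [0,0,0],"turn": [0,0,0]}
  ]
}}

```text
clock: 14.25
tool_pos: [0.5626, -0.0552, 0.2652]
tool_rot: [-3.141, 0.0, 1.42]
wrist_force: [-5.3, 1.5, 1.4]
finger_gap: 0.0216
```

>>> {"api": "carry_out", "payload": {
  "increments": [
    {"grip": 0.1,"translation": [0,0,0.0005],"turn": [0,0,0]},
    {"grip": 0.1,"translation": [0,0,0],"turn": [0,0,0]},
    {"grip": 0.1,"translation": [0,0,0],"turn": [0,0,0]}
  ]
}}

```text
clock: 14.55
tool_pos: [0.5626, -0.0552, 0.2651]
tool_rot: [-3.142, 0.0, 1.42]
wrist_force: [-6.0, 1.0, 3.7]
finger_gap: 0.0216
```

>>> {"api": "carry_out", "payload": {
  "increments": [
    {"grip": 0.1,"translation": [0,0,0.0005],"turn": [0,0,0]},
    {"grip": 0.1,"translation": [0,0,0],"turn": [0,0,0]},
    {"grip": 0.1,"translation": [0,0,0],"turn": [0,0,0]},
    {"grip": 0.1,"translation": [0,0,0],"turn": [0,0,0]}
  ]
}}

```text
clock: 14.95
tool_pos: [0.5626, -0.0552, 0.265]
tool_rot: [3.141, 0.0, 1.42]
wrist_force: [-8.3, 1.9, 8.4]
finger_gap: 0.0219
```

```bash
python3 f.py; python3 snap.py w5 270 160 160 120 5
```

```text
[-8.59  1.54  7.53] [0.48 0.48 0.49] [ 0.56260435 -0.05521304  0.2650425 ] 15.2
15.25 [ 0.56261155 -0.05521334  0.26505866] [3.14118846e+00 5.81003819e-06 1.42041965e+00] [-8.40164381  1.49396786  8.01457276] 0.021599684492586504
```

View pics/w5c.png

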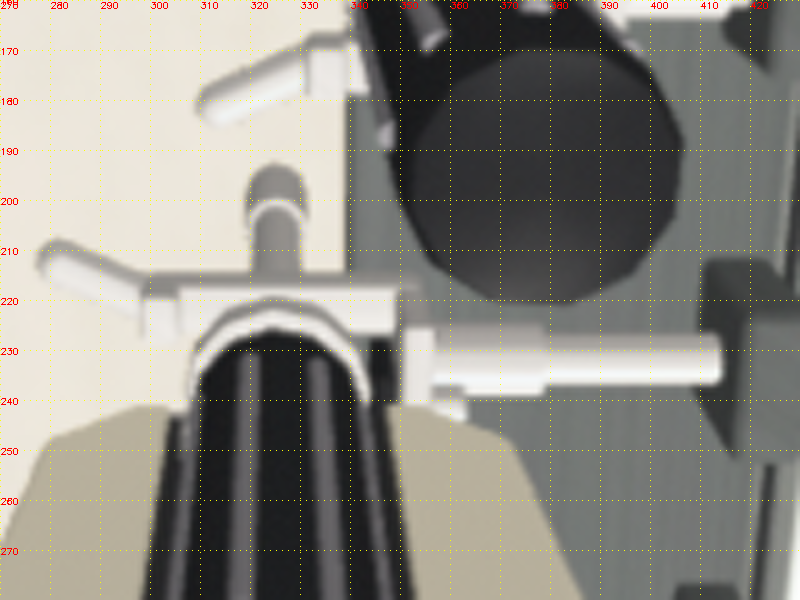

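The collar is behind the tips (tip block at u≈297–304, collar edge at u≈306) and down on the prongs, with TCP z stopped at 0.2650 under about 9 N. I'll ease the push and then open.

>>> {"api": "carry_out", "payload": {
  "increments": [
    {"grip": 0.1,"translation": [0,-0.0005,0],"turn": [0,0,0]},
    {"grip": 0.1,"translation": [0,-0.0005,0],"turn": [0,0,0]},
    {"grip": 0.1,"translation": [0,0,-0.0005],"turn": [0,0,0]},
    {"grip": 0.1,"translation": [0,0,0],"turn": [0,0,0]},
    {"grip": 0.1,"translation": [0,0,0],"turn": [0,0,0]}
  ],
  "newtons": 20
}}

```text
clock: 15.8
tool_pos: [0.5618, -0.0551, 0.265]
tool_rot: [3.141, 0.0, 1.42]
wrist_force: [-4.4, 0.6, 6.3]
finger_gap: 0.0216
```

```bash
python3 f.py
```

```text
[-4.17  0.63  5.75] [0.47 0.54 0.39] [ 0.56181023 -0.05508912  0.26505875] 16.05
```

Still seated (z 0.26506, about 6 N down). Now releasing.

>>> {"api": "carry_out", "payload": {
  "increments": [
    {"grip": 0.27,"translation": [0,0,0],"turn": [0,0,0]},
    {"grip": 0.32,"translation": [0,0,0],"turn": [0,0,0]},
    {"grip": 0.37,"translation": [0,0,0],"turn": [0,0,0]},
    {"grip": 0.42,"translation": [0,0,0],"turn": [0,0,0]},
    {"grip": 0.45,"translation": [0,0,0],"turn": [0,0,0]},
    {"grip": 0.45,"translation": [0,0,0],"turn": [0,0,0]},
    {"grip": 0.45,"translation": [0,0,0],"turn": [0,0,0]},
    {"grip": 0.45,"translation": [0,0,0],"turn": [0,0,0]}
  ]
}}

```text
clock: 16.9
tool_pos: [0.5617, -0.055, 0.2646]
tool_rot: [-3.142, -0.0, 1.42]
wrist_force: [0.3, -0.0, 0.3]
finger_gap: 0.0417
```

```bash
python3 f.py; python3 snap.py w6 240 140 200 150 4
```

```text
[ 0.14 -0.09 -0.03] [0.48 0.24 0.3 ] [ 0.56168888 -0.05503132  0.26462616] 17.15
17.2 [ 0.56168765 -0.05505536  0.26464035] [3.14159051e+00 3.81731921e-05 1.42046273e+00] [0.59830953 0.0621044  0.16819005] 0.04171437807625653
```

View pics/w6c.png

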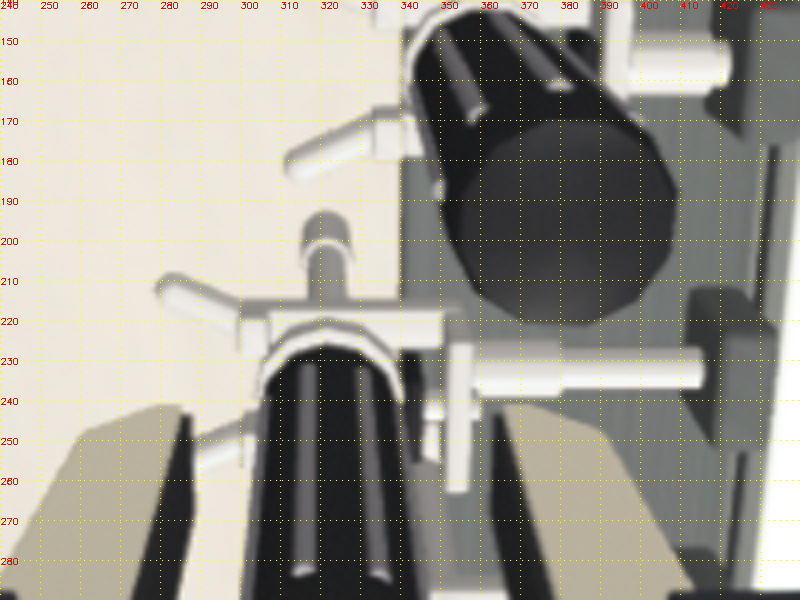

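The driver is free between the open fingers, upright (collar and socket both at u≈321), and the collar's front edge is held behind the tip block at u≈305. Retreating straight up.

>>> {"api": "carry_out", "payload": {
  "increments": [
    {"grip": 0.45,"translation": [0,0,-0.01],"turn": [0,0,0]},
    {"grip": 0.45,"translation": [0,0,-0.02],"turn": [0,0,0]},
    {"grip": 0.45,"translation": [0,0,-0.025],"turn": [0,0,0]},
    {"grip": 0.45,"translation": [0,0,-0.025],"turn": [0,0,0]},
    {"grip": 0.45,"translation": [0,0,-0.025],"turn": [0,0,0]},
    {"grip": 0.45,"translation": [0,0,-0.01],"turn": [0,0,0]},
    {"grip": 0.45,"translation": [0,-0.03,0],"turn": [0,0,0]},
    {"grip": 0.45,"translation": [0,-0.03,0],"turn": [0,0,0]},
    {"grip": 0.45,"translation": [0,-0.03,0],"turn": [0,0,0]},
    {"grip": 0.45,"translation": [0,-0.03,0],"turn": [0,0,0]},
    {"grip": 0.45,"translation": [0,0,0],"turn": [0,0,0]},
    {"grip": 0.45,"translation": [0,0,0],"turn": [0,0,0]},
    {"grip": 0.45,"translation": [0,0,0],"turn": [0,0,0]}
  ]
}}

```text
clock: 18.55
tool_pos: [0.4436, -0.0372, 0.3794]
tool_rot: [-3.141, 0.0, 1.42]
wrist_force: [-0.3, -1.0, -0.7]
finger_gap: 0.0421
```

```bash
python3 - <<'E'
from h import *
t=manip.capture('top')[:,:,::-1].copy();s=manip.capture('scene')[:,:,::-1].copy();w=manip.capture('wrist')[:,:,::-1].copy()
cv2.imwrite('pics/wz.png',w)
W=np.zeros((600,800,3),np.uint8)
W[:500,:380]=crop(s,270,130,95,125,4);W[:240,390:800]=crop(t,240,180,82,48,5);
g=cv2.resize(w[40:340,250:640],None,fx=1.05,fy=1.05);W[250:250+g.shape[0],390:390+g.shape[1]]=g
cv2.imwrite('pics/fin.png',W)
st=manip.get_state();print(st['clock'],st['tool_pos'])
S=cam('scene');print(proj(S,[[.5605,-.0548,.236],[.5605,-.0548,.15]]))
E
```

```text
18.7 [ 0.44364049 -0.03720278  0.37920242]
[[288.9530775  151.74723704]
 [290.00383436 180.66013586]]
```

View pics/fin.png

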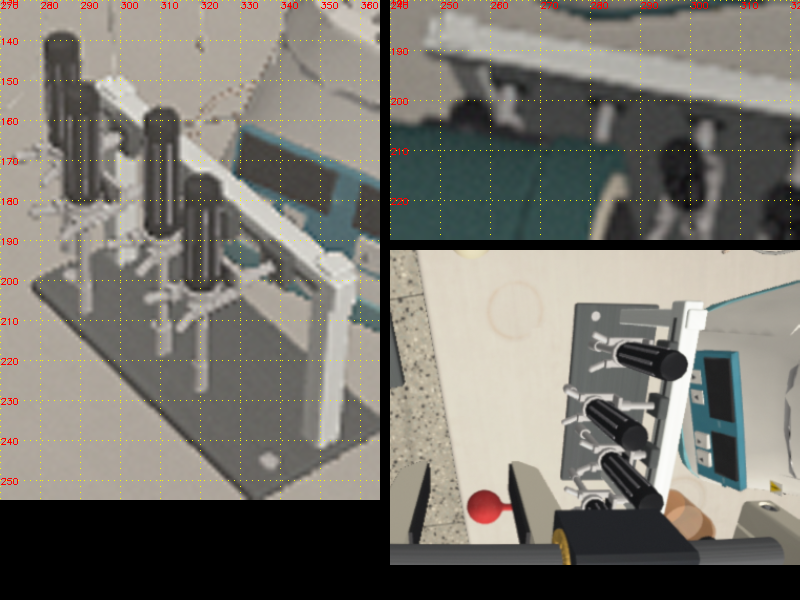

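The scene view shows the hung driver upright, from (288,152) to (289,181), against a predicted (289,152) to (290,181) for a seated collar. The neighbours look unmoved at (285,139), (310,158) and (321,175).

```bash
python3 -c "
from workcell import manip
print(manip.close_job())"
```

```text
the job is handed in; nothing more can be done
None
```

The socket driver now hangs on the empty hook with its collar on the fork, and I handed the job in at about 18.7 s on the robot's clock.

- **Insertion:** I gripped the handle in the block and fed the shaft in with the collar about 6.5 mm over the seat. I pushed the keeper back to about 5–6 N, then lowered until the tool stopped at the height that puts the collar on the seat. The highest steady readings were about 8.6 N back and 8 N down.
- **Release:** I eased the push before opening. The wrist force then fell to about zero, and the driver stayed upright with its collar behind the tips.
- **Final check:** After the arm backed off, the scene camera showed the driver within about 1 pixel of where a seated one should appear. The three neighbours were unchanged in that view, and the red bulb stood upright in the wrist view.
- **Not confirmed:** The final top view was partly blocked by the arm, so it did not confirm the placing. I did not check the bottles and timer again, though the arm never went near them.
- **Disagreement:** My first rough sightings of the neighbours put the hook up to 4 mm sideways of the wrist camera's reading. I used the wrist camera, and the shaft went in without sideways contact.

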